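# Load the sharpening caddy beside the grinder

### The job

Get the round caddy ready for sharpening by filling its numbered pockets in order (each pocket's number is the count of steel studs on the rim beside it): first the squat jar into pocket one, then the plain can into pocket two, then the necked bottle into pocket three, each set down gently, upright and flat on the pocket floor, and let go before the next. Last, take the round file from its wooden stand and stand it, handle up, in the steel tube in the middle of the caddy, right down to the bottom. Leave the paint tin, the wrench and the mug where they are.

Things in the scene. Friction and masses are not known exactly. Their poses are not given: they have to be found in the camera images.
- caddy: fixed plywood disc, 304 mm across, 12 mm thick, turned to any angle; origin: centre of its underside, z up. Three square dark-wood pockets 82 mm from the centre at 0 (pocket 1, on +x), +120 (2) and -120 degrees (3), sides radial, 76 mm wide inside, walls 5 mm thick, 22 mm high above the disc. Outside each, on the disc, one, two or three 17 mm dark steel studs.
- pocket1 (a point): centre of the floor of pocket 1 (one stud); x axis along the caddy's x, z up
- pocket2 (a point): centre of the floor of pocket 2 (two studs); axes as the caddy's
- pocket3 (a point): centre of the floor of pocket 3 (three studs); axes as the caddy's
- tube_floor (a point): centre of the inner floor of the upright steel tube in the middle of the caddy; the tube is 34 mm wide inside, 42 mm outside, and its rim is 70 mm above this floor
- jar: squat round glass jar with a steel lid as wide as itself (lid from 40 mm up), 64 mm diameter, 62 mm high, about 0.2 kg, standing on the bench; origin at the centre of its underside, z up its axis
- can: straight round steel can with a paper band, 52 mm diameter, 115 mm high, about 0.25 kg, standing; origin at the centre of its underside, z up its axis
- bottle: amber glass bottle, 135 mm high: body 58 mm diameter up to 58 mm, shoulder narrowing to a neck 28 mm in diameter from 78 to 118 mm, black cap 31 mm in diameter on top; about 0.25 kg, standing; origin at the centre of its underside, z up its axis
- file: round file: dark steel blade 16 mm diameter and 100 mm long below, steel ferrule to 112 mm, light wooden handle 28 mm diameter from 125 to 165 mm, top at 183 mm; 0.12 kg; it stands handle up in the wooden stand. Origin at the centre of the blade's lower end, z along it towards the handle
- stand: wooden block fixed to the bench, 70 x 70 mm and 65 mm high, with one 22 mm hole 55 mm deep in its top that holds the file; origin at the centre of its underside
- paint_tin: bystander: dark steel paint tin, 100 mm diameter, 120 mm high; origin at the centre of its underside
- wrench: bystander: steel wrench lying on the bench, about 180 mm long; origin under its middle, x along it
- mug: bystander: white ceramic mug, 80 mm diameter, 85 mm high, handle at its +y; origin at the centre of its underside
Mind the look-alikes: they are no part of the job. Of the things that look like the jar, the middle-sized one is meant. Several things have the shape of the bottle; the one meant has the colours described above.

How it is judged:
By the outcome, as a careful person would: the job done as asked, in the order asked, and still so for the second after the job is handed in, with the robot touching nothing.
It also fails if it takes over 72 s, if anything falls off the work surface, if the arm or the gripper's body presses on something with over 40 N, if the wrist force passes 120 N, or if a joint passes its speed limit or range.

### The arm

A 6-joint arm with a two-finger parallel gripper is mounted at the origin on the work surface. World frame = base frame: x ahead of the robot, y to its left, z up, the work surface at z = 0. Lengths are in m, angles in rad, forces in N, time in s.
With the tool pointing down it reaches from about 0.25 to 0.775 m from the base axis. Payload 4 kg.
Tool frame: the origin (TCP) lies at the very end of the fingers, on their centre line; the grasp point (between the pads) lies grip_depth behind it (grip_depth is the distance from the TCP to the grasp point, in m); z points along the fingers, y is the line along which they close (so a half turn about z gives the same grasp; the last joint's range is limited). The gripper opens to 94 mm and grips with 3 to 60 N. Pads are 16 mm wide; open, the fingers measure 119 mm over their backs; the gripper's body (75 mm by 177 mm) begins 78 mm behind the grasp point.
Start: joints at [-1.411, 0.087, 1.371, -0, 1.684, -0.103], TCP at [0.143, -0.531, 0.206] pointing down, gripper open.
Joint ranges: [-3.1, 3.1], [-0.76, 2.03], [0.27, 2.55], [-1.08, 4.22], [0.17, 2.65], [-2.57, 2.57]. Speed limits (rad/s): [2.79, 2.79, 3.14, 3.14, 3.14, 3.14].

### API

Orientations are given as a 3x3 rotation matrix whose columns are the frame's x, y, z axes.
In Python, from cell import state, capture, camera_info, job_done, grip_depth gives the robot as it stands.
- The arm moves only by the tool jog_arm, never from a script. Its argument "motion" is a list of rows, each an object with "grip": the opening, from -1 (shut) to 1 (fully open); "xyz": the shift along the tool's x, y, z normalised to -1 to 1, where 1 is 30 cm, a list of three; "rot": the turn, a rotation vector about the tool's x, y, z normalised to -1 to 1, where 1 is 60 degrees, a list of three. In form: [{"grip": grip, "xyz": [x, y, z], "rot": [ax, ay, az]}, ...]. A call has 1 to 5 rows; each row is the pose to reach, as a shift and turn from the pose commanded when the call began, along the tool's axes at that moment; what a row does not reach only later rows make up. A row lasts 1/8 s, in which the tool goes at most 62.5 mm and 10.7 degrees, less where a joint would pass 70% of its speed; a pose out of reach is approached as far as the arm can. A call with a number of a shift or a turn outside -1 to 1 is refused whole. A call with a gripper value outside its range is refused whole. The fingers move at their own pace and stop on an object; the grip force is fixed at half the most. Time passes only in rows, so rows that repeat a pose let the fingers close. It gives the time, the measured TCP pose, the force, the opening and the grip force at its end, in the units of the state.
- state(): the state, without advancing time (a new reading comes with each control period).
- capture(name): name is "scene" or "top" or "wrist"; returns (picture, depth): 420x560x3 uint8, red, green, blue; 420x560 float32, m along the optical axis (not along the pixel's ray), 0 where there is no reading.
- camera_info(name): a dict with "mtx" (3x3 intrinsics, pixels), "pose" (4x4, takes a point from camera to world coordinates). Camera axes: x right, y up, looking along -z (the intrinsics and any distortion apply to the point x, -y, -z); pixel columns grow to the right and rows downward; lengths in m; the calibration is good to about 2 mm. The wrist camera is an equidistant fisheye: a pixel r from the principal point sees the ray r / f radians off the axis. A picture is of the moment at which its call begins: read the wrist's pose just before it. camera_info takes no time and is no camera call; for the wrist camera it gives the pose at the moment of the call.
- job_done(): hands the job in; it is judged then, once.
The state is a dict: "clock": time; "q": joint angles; "dq": joint speeds; "joint_torque": joint torques, N m; "tool_pos": TCP position; "tcp_rot": TCP orientation; "force": force on the tool from outside, world axes, zero at the start; "wrist_torque": the same for the moment, N m; "grip_width": finger opening in m; "gripper_force": force on a finger pad.
Only numpy, scipy, OpenCV 4.12 (cv2) and the standard library are available. Lean on these libraries where they do the work, as an engineer would, in place of code of your own. Each camera call takes 0.05 s, during which the arm holds its last target. There are 200 camera calls.

## Working session

There is one attempt and no reset: what is moved stays moved. The work goes in short steps, Python scripts to look and compute and a tool call to move; the robot and the scene stay as the last step left them, time stands still between calls to the robot, and variables do not carry over. Pictures are saved under pics/ and viewed, at most 10 in all, crops included, and the job is handed in when it is done.

Besides the shell and the picture viewer there is one more tool, called after "Request:" as name(argument=value, ...) on one line, values as JSON. jog_arm: Moves the arm, as the interface text tells. Scaled input: -1 to 1 covers 30 cm each way for a shift and 60 degrees each way for a turn. Its arguments: {"type":"object","properties":{"motion":{"type":"array"}},"required":["motion"]}

```bash
ls; mkdir -p pics; python3 - <<'E'
from cell import *
import cv2,numpy as np
print(grip_depth, state())
for n in ("scene","top"):
    p,d=capture(n); cv2.imwrite(f"pics/{n}0.png",p[:,:,::-1]); np.save(f"pics/{n}0.npy",d)
    print(camera_info(n), (d>0).mean())
E
```

```text
pics
0.0188 {'clock': 0.0, 'q': array([-1.41108644e+00,  8.79422902e-02,  1.37219979e+00, -1.71535074e-05,
        1.68361247e+00, -1.03123240e-01]), 'dq': array([ 0.00089963,  0.0009312 ,  0.00133682, -0.00129524,  0.00065333,
       -0.00143451]), 'joint_torque': array([ 6.43891035e-04, -3.40182137e+01, -3.02426541e+01,  7.15843798e-02,
        3.30503436e-02, -1.55570810e-04]), 'tool_pos': array([ 0.14279111, -0.53058477,  0.20433876]), 'tcp_rot': array([[ 9.65658294e-01,  2.59815184e-01, -3.60636926e-04],
       [ 2.59815353e-01, -9.65655963e-01,  2.13166692e-03],
       [ 2.05588235e-04, -2.15216085e-03, -9.99997663e-01]]), 'force': array([ 0.06289018, -0.01821234,  0.50697909]), 'wrist_torque': array([ 0.00745053, -0.01858516,  0.03632573]), 'gripper_force': 0.0, 'grip_width': 0.09399341869079764}
{'mtx': array([[467.84641181,   0.        , 288.53712143],
       [  0.        , 467.84641181, 203.41271196],
       [  0.        ,   0.        ,   1.        ]]), 'pose': array([[-5.86210207e-01, -4.34596662e-01,  6.83727529e-01,
         1.27173708e+00],
       [ 8.10158302e-01, -3.15564734e-01,  4.94026745e-01,
         4.47229571e-01],
       [ 1.05792126e-03,  8.43531055e-01,  5.37079361e-01,
         6.05742701e-01],
       [ 0.00000000e+00,  0.00000000e+00,  0.00000000e+00,
         1.00000000e+00]])} 0.9958418367346938
{'mtx': array([[403.26335667,   0.        , 280.44232277],
       [  0.        , 403.26335667, 208.05913856],
       [  0.        ,   0.        ,   1.        ]]), 'pose': array([[ 0.00408977,  0.99110534, -0.13301685,  0.38925517],
       [-0.99998134,  0.00465716,  0.00395471, -0.05354986],
       [ 0.00453902,  0.1329982 ,  0.99110589,  1.21628681],
       [ 0.        ,  0.        ,  0.        ,  1.        ]])} 0.9957908163265307
```

View pics/top0.png

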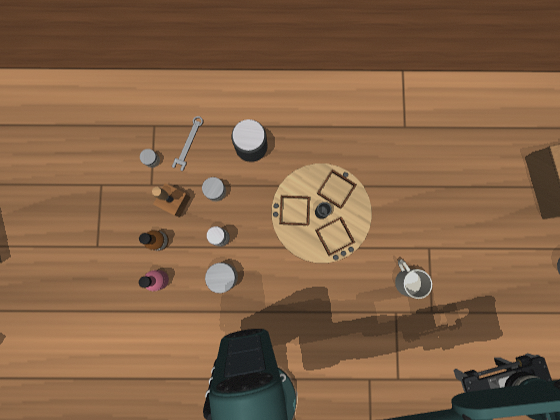

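View pics/scene0.png

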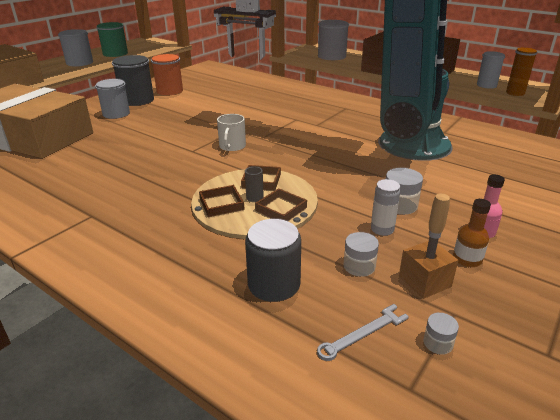

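The top view shows three jars: (149,157) small, (213,188) middle, (220,277) large. It also shows the can (217,235), the amber bottle (152,239) with a pink decoy (152,281), and the file and stand (165,195). The caddy is at (322,212), with pocket 1 at (337,188), pocket 2 at (295,210) and pocket 3 at (335,237). The scene view agrees.

```bash
cat > h.py <<'E'
from cell import *
import cv2,numpy as np
def cloud(d,info,fish=False):
    K,T=info["mtx"],info["pose"]; v,u=np.mgrid[:d.shape[0],:d.shape[1]].astype(float)
    x=(u-K[0,2])/K[0,0]; y=(v-K[1,2])/K[1,1]
    if fish:
        r=np.hypot(x,y); k=np.where(r>1e-9,np.tan(np.minimum(r,1.5))/np.maximum(r,1e-9),1); x=x*k; y=y*k
    P=np.stack([x*d,-y*d,-d],-1)
    return P@T[:3,:3].T+T[:3,3]
def blobs(P,d,z0,z1,amin=15,box=(0.1,0.85,-0.5,0.6)):
    m=((P[...,2]>z0)&(P[...,2]<z1)&(d>0)&(P[...,0]>box[0])&(P[...,0]<box[1])&(P[...,1]>box[2])&(P[...,1]<box[3])).astype(np.uint8)
    n,l,s,c=cv2.connectedComponentsWithStats(m)
    out=[]
    for i in range(1,n):
        if s[i,4]<amin: continue
        q=P[l==i]; (cx,cy),r=cv2.minEnclosingCircle(q[:,:2].astype(np.float32))
        out.append((c[i].round(0).astype(int).tolist(),int(s[i,4]),q.mean(0).round(4).tolist(),[round(cx,4),round(cy,4),round(2*r,4)]))
    return out
E
python3 - <<'E'
from h import *
for n in ("top","scene"):
    d=np.load(f"pics/{n}0.npy"); P=cloud(d,camera_info(n)); print(n, "bench z",np.median(P[(abs(P[...,2])<.02)&(d>0)][:,2]))
    for nm,a,b in (("jar",.055,.068),("can",.108,.122),("bot",.126,.140),("stand",.06,.069),("file",.17,.2),("tube/rim",.075,.092),("pocketwalls",.029,.038)):
        print(nm); [print("  ",o) for o in blobs(P,d,a,b,box=(.2,.8,-.4,.5))]
E
```

```text
top bench z 0.00012030033185939093
jar
   ([253, 156], 25, [0.6985, 0.024, 0.062], [0.7064, 0.0232, 0.061])
   ([213, 188], 372, [0.6015, 0.1394, 0.0619], [0.6017, 0.1401, 0.0639])
   ([171, 200], 443, [0.5657, 0.2579, 0.0643], [0.5693, 0.2631, 0.0984])
   ([157, 241], 92, [0.4482, 0.2942, 0.0624], [0.4506, 0.3066, 0.0577])
   ([156, 280], 104, [0.3393, 0.2902, 0.0625], [0.3361, 0.301, 0.0577])
can
   ([248, 136], 757, [0.74, 0.0335, 0.1181], [0.7427, 0.0339, 0.0986])
   ([215, 235], 246, [0.4609, 0.1201, 0.115], [0.4609, 0.1203, 0.0484])
bot
   ([144, 238], 112, [0.4506, 0.3056, 0.1345], [0.4506, 0.3069, 0.0315])
   ([144, 282], 111, [0.3359, 0.3005, 0.1345], [0.3352, 0.3008, 0.0316])
stand
   ([254, 155], 25, [0.6999, 0.0211, 0.0656], [0.7077, 0.0216, 0.065])
   ([212, 188], 304, [0.6012, 0.1398, 0.0627], [0.6018, 0.1401, 0.0637])
   ([170, 200], 452, [0.5658, 0.2592, 0.0649], [0.5683, 0.2637, 0.0966])
   ([158, 238], 51, [0.4557, 0.2903, 0.065], [0.4521, 0.3045, 0.0526])
   ([150, 248], 18, [0.4281, 0.3123, 0.0651], [0.4304, 0.3131, 0.0279])
   ([156, 280], 89, [0.3384, 0.2914, 0.
[... 3927 characters left out ...]
297, [0.5483, -0.0977, 0.0322], [0.5457, -0.1005, 0.123])
   ([254, 193], 57, [0.5538, -0.1706, 0.0336], [0.5464, -0.1783, 0.039])
   ([409, 201], 69, [0.3731, 0.1382, 0.0333], [0.3638, 0.1353, 0.0571])
   ([383, 222], 85, [0.4835, 0.1275, 0.0335], [0.4731, 0.1237, 0.05])
   ([491, 225], 47, [0.3578, 0.3196, 0.033], [0.3515, 0.3184, 0.0393])
   ([469, 251], 113, [0.4758, 0.3104, 0.0335], [0.459, 0.3074, 0.058])
   ([360, 260], 137, [0.6274, 0.1496, 0.0339], [0.6086, 0.14, 0.0636])
   ([426, 276], 206, [0.5953, 0.2695, 0.0334], [0.573, 0.2628, 0.0982])
   ([274, 285], 201, [0.7775, 0.0584, 0.0334], [0.7527, 0.0381, 0.0982])
   ([439, 336], 111, [0.72, 0.3419, 0.0338], [0.7051, 0.3389, 0.047])
```

```bash
cat >> h.py <<'E'
def go(x,y,z,close_deg=None):
    """print jog numbers to put the TCP at x,y,z with the closing line at close_deg (tool down, levelled)"""
    s=state(); R=s["tcp_rot"]; dp=R.T@(np.array([x,y,z])-s["tool_pos"])
    cur=np.degrees(np.arctan2(R[1,1],R[0,1])); 
    a=0 if close_deg is None else (close_deg-cur+90)%180-90
    rot=cv2.Rodrigues(R.T@(lambda c:np.array([[np.sin(c),-0,0],[0,0,0],[0,0,0]]) if 0 else (lambda c:np.column_stack([[-np.sin(c),np.cos(c),0],[np.cos(c),np.sin(c),0],[0,0,-1]])))(0)(np.radians(cur+a)))[0].ravel() if 0 else None
    c=np.radians(cur+a); G=np.column_stack([[-np.sin(c),np.cos(c),0],[np.cos(c),np.sin(c),0],[0,0,-1.]])
    rot=cv2.Rodrigues(R.T@G)[0].ravel()
    print("pos",s["tool_pos"].round(4),"close",round(cur,1),"q1,q6",s["q"][[0,5]].round(2),"t",round(s["clock"],2),"F",s["force"].round(1),"w",round(s["grip_width"],4))
    print(" xyz",(dp/.3).round(4)," rot",(rot/np.radians(60)).round(4)," dist",round(np.linalg.norm(dp),3))
E
python3 - <<'E'
import re
t=open('h.py').read().splitlines()
open('h.py','w').write("\n".join(l for l in t if "if 0 else None" not in l)+"\n")
E
python3 -c "
from h import *
go(.603,.14,.2)"
```

```text
pos [ 0.1428 -0.5306  0.2044] close -74.9 q1,q6 [-1.41 -0.1 ] t 0.1 F [ 0.7 -0.3  0.2] w 0.0939
 xyz [ 2.0621 -1.7602  0.0186]  rot [-0.0019 -0.0002 -0.    ]  dist 0.813
```

Request:
jog_arm(motion=[{"grip":1,"xyz":[0.687,-0.587,0],"rot":[0,0,0]},{"grip":1,"xyz":[0.687,-0.587,0],"rot":[0,0,0]},{"grip":1,"xyz":[0.687,-0.587,0],"rot":[0,0,0]},{"grip":1,"xyz":[0.687,-0.587,0],"rot":[0,0,0]},{"grip":1,"xyz":[0.687,-0.587,0],"rot":[0,0,0]}])

```text
clock: 0.72
tool_pos: [0.2973, -0.3047, 0.2053]
tcp_rot: [[0.965, 0.263, 0.0], [0.263, -0.965, 0.001], [0.001, -0.0, -1.0]]
force: [-0.0, -0.3, -0.7]
grip_width: 0.0943
gripper_force: 0.0
```

Request:
jog_arm(motion=[{"grip":1,"xyz":[0.687,-0.587,-0.2],"rot":[0,0,0]},{"grip":1,"xyz":[0.687,-0.587,-0.2],"rot":[0,0,0]},{"grip":1,"xyz":[0.687,-0.587,-0.2],"rot":[0,0,0]},{"grip":1,"xyz":[0.687,-0.587,-0.2],"rot":[0,0,0]},{"grip":1,"xyz":[0.687,-0.587,-0.2],"rot":[0,0,0]}])

```text
clock: 1.35
tool_pos: [0.4506, -0.0812, 0.2658]
tcp_rot: [[0.965, 0.263, 0.0], [0.263, -0.965, 0.0], [0.001, -0.0, -1.0]]
force: [0.8, 0.3, -0.4]
grip_width: 0.094
gripper_force: 0.0
```

```bash
python3 - <<'E'
from h import *
i=camera_info("wrist"); s=state(); p,d=capture("wrist"); cv2.imwrite("pics/w1.png",p[:,:,::-1]); np.save("pics/w1.npy",d); np.save("pics/w1T.npy",i["pose"])
print(i, (d>0).mean()); go(.603,.14,.2)
R=np.eye(4);R[:3,:3]=s["tcp_rot"];R[:3,3]=s["tool_pos"];print((np.linalg.inv(R)@i["pose"]).round(4))
E
```

```text
{'mtx': array([[325.1922621 ,   0.        , 279.29830137],
       [  0.        , 325.1922621 , 215.44148147],
       [  0.        ,   0.        ,   1.        ]]), 'pose': array([[ 0.26292593,  0.92627579,  0.26996873,  0.52956455],
       [-0.9648152 ,  0.25278742,  0.07231973, -0.05973894],
       [-0.00125668, -0.27948466,  0.96014933,  0.44446164],
       [ 0.        ,  0.        ,  0.        ,  1.        ]])} 0.9958460884353741
pos [ 0.4518 -0.0798  0.2661] close -74.6 q1,q6 [-0.3  1. ] t 1.4 F [0.3 0.4 0.2] w 0.0941
 xyz [ 0.6797 -0.5723  0.2232]  rot [-0.0015 -0.0026 -0.    ]  dist 0.275
[[-5.000e-04  9.600e-01  2.800e-01  8.200e-02]
 [ 1.000e+00  2.000e-04  1.200e-03  0.000e+00]
 [ 1.100e-03  2.800e-01 -9.600e-01 -1.786e-01]
 [ 0.000e+00  0.000e+00  0.000e+00  1.000e+00]]
```

View pics/w1.png

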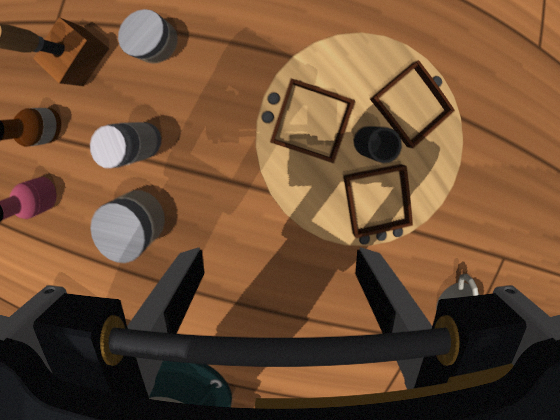

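The wrist fisheye shows the whole caddy: pocket 2 at (313,120), pocket 1 at (412,105), pocket 3 at (378,200) and the tube at (380,145). The can (110,145), the middle jar (145,35) and the bottle (35,125) are in view too.

```bash
python3 - <<'E'
from h import *
i=camera_info("wrist"); i["pose"]=np.load("pics/w1T.npy"); d=np.load("pics/w1.npy"); P=cloud(d,i,True)
print("bench",np.median(P[(abs(P[...,2])<.02)&(d>0)][:,2]))
for nm,a,b in (("jar",.055,.068),("can",.108,.122),("tube",.075,.092),("pocketwalls",.028,.04)):
    print(nm); [print("  ",o) for o in blobs(P,d,a,b,40,box=(.25,.8,-.4,.4))]
m=(P[...,2]>.008)&(P[...,2]<.016)&(P[...,1]<-.0)&(P[...,1]>-.4)&(P[...,0]>.3)
print("disc",cv2.minEnclosingCircle(P[m][:,:2].astype(np.float32)),np.median(P[m][:,2]))
E
```

```text
bench -0.0003841314448981281
jar
   ([142, 33], 1720, [0.6036, 0.1377, 0.0614], [0.6045, 0.1395, 0.0649])
   ([63, 51], 1766, [0.5693, 0.2559, 0.064], [0.5707, 0.264, 0.1001])
   ([32, 127], 343, [0.4563, 0.289, 0.0621], [0.4529, 0.3049, 0.0571])
   ([143, 141], 149, [0.4704, 0.1005, 0.0613], [0.4658, 0.1127, 0.0497])
   ([366, 141], 71, [0.5387, -0.164, 0.0615], [0.5382, -0.1727, 0.0378])
   ([389, 146], 107, [0.5421, -0.1942, 0.0618], [0.5405, -0.1862, 0.0328])
   ([29, 199], 305, [0.3465, 0.2855, 0.0619], [0.3385, 0.3006, 0.0576])
   ([140, 216], 237, [0.3733, 0.0875, 0.0615], [0.3563, 0.1028, 0.0795])
can
   ([40, 45], 85, [0.5694, 0.2549, 0.1152], [0.5701, 0.2605, 0.0209])
   ([5, 130], 129, [0.4547, 0.2956, 0.1146], [0.4533, 0.3034, 0.0287])
   ([109, 147], 1226, [0.4632, 0.1192, 0.1144], [0.4629, 0.1205, 0.0495])
   ([4, 210], 108, [0.3422, 0.2913, 0.1143], [0.3387, 0.2982, 0.0288])
tube
   ([53, 48], 90, [0.5698, 0.2573, 0.0837], [0.5701, 0.2607, 0.0159])
   ([20, 128], 196, [0.4546, 0.2967, 0.0817], [0.4525, 0.3057, 0.0342])
   ([135, 141], 254, [0.4708, 0.1013, 0.0833], [0.
[... 434 characters left out ...]
, [0.6087, -0.2244, 0.1193])
   ([314, 121], 1076, [0.5445, -0.1, 0.033], [0.5438, -0.0992, 0.1202])
   ([47, 126], 171, [0.4578, 0.2839, 0.0339], [0.4545, 0.2994, 0.0565])
   ([151, 139], 118, [0.4702, 0.1005, 0.0345], [0.4642, 0.1139, 0.0508])
   ([360, 141], 60, [0.5374, -0.1639, 0.0335], [0.5387, -0.1719, 0.0377])
   ([383, 144], 73, [0.5421, -0.1947, 0.0344], [0.5404, -0.1888, 0.0306])
   ([381, 200], 898, [0.4697, -0.2177, 0.0326], [0.4679, -0.2181, 0.1202])
   ([41, 194], 162, [0.3488, 0.2816, 0.034], [0.3406, 0.298, 0.0585])
   ([149, 211], 197, [0.3721, 0.0858, 0.0339], [0.3597, 0.0991, 0.0753])
disc ((0.49454498291015625, -0.2376357465982437), 0.224354088306427) 0.01125007682280671
```

Request:
jog_arm(motion=[{"grip":1,"xyz":[0.68,-0.572,0.22],"rot":[0,0,0]},{"grip":1,"xyz":[0.68,-0.572,0.22],"rot":[0,0,0]},{"grip":1,"xyz":[0.68,-0.572,0.22],"rot":[0,0,0]},{"grip":1,"xyz":[0.68,-0.572,0.22],"rot":[0,0,0]},{"grip":1,"xyz":[0.68,-0.572,0.22],"rot":[0,0,0]}])

```text
clock: 2.02
tool_pos: [0.6019, 0.1369, 0.1962]
tcp_rot: [[0.965, 0.262, -0.005], [0.262, -0.965, -0.0], [-0.005, -0.001, -1.0]]
force: [-0.5, -0.8, 0.0]
grip_width: 0.0943
gripper_force: 0.0
```

```bash
cat > w.py <<'E'
from h import *
import sys
def wshot(name):
    i=camera_info("wrist"); p,d=capture("wrist"); cv2.imwrite(f"pics/{name}.png",p[:,:,::-1]); return p,d,cloud(d,i,True)
E
python3 - <<'E'
from w import *
p,d,P=wshot("w2"); 
for nm,a,b in (("jar",.055,.068),("can",.108,.122),("bot",.128,.14),("file",.175,.19)):
    print(nm); [print("  ",o) for o in blobs(P,d,a,b,60,box=(.25,.8,-.1,.4))]
go(.603,.14,.05)
E
```

```text
jar
   ([377, 104], 283, [0.7261, 0.0727, 0.0615], [0.7338, 0.0559, 0.0871])
   ([159, 200], 3491, [0.5758, 0.2588, 0.0641], [0.571, 0.2631, 0.0982])
   ([277, 201], 3102, [0.6056, 0.1403, 0.0612], [0.6045, 0.14, 0.0642])
   ([119, 278], 525, [0.468, 0.2972, 0.0619], [0.4546, 0.306, 0.0569])
   ([262, 307], 255, [0.4834, 0.1249, 0.0615], [0.4694, 0.1223, 0.0516])
   ([252, 372], 332, [0.3789, 0.1139, 0.0624], [0.3554, 0.112, 0.0824])
can
   ([435, 97], 8217, [0.7428, 0.0395, 0.1182], [0.745, 0.0345, 0.0976])
   ([142, 214], 109, [0.5762, 0.2565, 0.1143], [0.5732, 0.2594, 0.0199])
   ([259, 334], 178, [0.4828, 0.1255, 0.1131], [0.4776, 0.1244, 0.0339])
bot
   ([134, 219], 175, [0.5786, 0.2555, 0.1347], [0.574, 0.259, 0.0265])
file
   ([103, 242], 693, [0.576, 0.2577, 0.184], [0.5715, 0.2624, 0.0277])
pos [0.6025 0.1383 0.1954] close -74.7 q1,q6 [0.13 1.44] t 2.08 F [ 0.7  0.8 -0.7] w 0.094
 xyz [ 0.0053 -0.0038  0.4847]  rot [-0.0022  0.004   0.    ]  dist 0.145
```

Request:
jog_arm(motion=[{"grip":1,"xyz":[0.006,-0.004,0.2],"rot":[0,0,0]},{"grip":1,"xyz":[0.006,-0.004,0.4],"rot":[0,0,0]},{"grip":1,"xyz":[0.006,-0.004,0.51],"rot":[0,0,0]},{"grip":1,"xyz":[0.006,-0.004,0.55],"rot":[0,0,0]},{"grip":-1,"xyz":[0.006,-0.004,0.55],"rot":[0,0,0]}])

```text
clock: 2.7
tool_pos: [0.6031, 0.1357, 0.0345]
tcp_rot: [[0.966, 0.259, -0.001], [0.259, -0.966, -0.0], [-0.001, 0.0, -1.0]]
force: [0.1, -0.5, 0.3]
grip_width: 0.0873
gripper_force: 0.0
```

Request:
jog_arm(motion=[{"grip":-1,"xyz":[0,0,0],"rot":[0,0,0]},{"grip":-1,"xyz":[0,0,0],"rot":[0,0,0]},{"grip":-1,"xyz":[0,0,0],"rot":[0,0,0]},{"grip":-1,"xyz":[0,0,0],"rot":[0,0,0]}])

```text
clock: 3.2
tool_pos: [0.6045, 0.1375, 0.0368]
tcp_rot: [[0.966, 0.26, 0.004], [0.26, -0.966, 0.002], [0.004, -0.001, -1.0]]
force: [-0.9, 1.6, 5.5]
grip_width: 0.0633
gripper_force: 30.0
```

```bash
python3 -c "
from h import *
go(.6085,-.2235,.16)"
```

```text
pos [0.6045 0.1375 0.0368] close -74.9 q1,q6 [0.13 1.44] t 3.2 F [-0.9  1.6  5.5] w 0.0633
 xyz [-0.2984  1.1649 -0.413 ]  rot [-0.0009 -0.0038 -0.    ]  dist 0.381
```

Request:
jog_arm(motion=[{"grip":-1,"xyz":[0,0,-0.15],"rot":[0,0,0]},{"grip":-1,"xyz":[0,0,-0.35],"rot":[0,0,0]},{"grip":-1,"xyz":[-0.05,0.2,-0.4],"rot":[0,0,0]},{"grip":-1,"xyz":[-0.1,0.4,-0.4],"rot":[0,0,0]},{"grip":-1,"xyz":[-0.15,0.6,-0.4],"rot":[0,0,0]}])

```text
clock: 3.82
tool_pos: [0.606, -0.051, 0.154]
tcp_rot: [[0.965, 0.261, -0.001], [0.261, -0.965, -0.001], [-0.001, 0.001, -1.0]]
force: [1.3, 0.1, -2.5]
grip_width: 0.0636
gripper_force: 30.0
```

```bash
python3 -c "
from h import *
go(.6085,-.2235,.12)"
```

```text
pos [ 0.606 -0.051  0.154] close -74.9 q1,q6 [-0.18  1.13] t 3.83 F [ 1.3  0.1 -2.5] w 0.0636
 xyz [-0.1418  0.5571  0.1141]  rot [ 0.0009  0.001  -0.    ]  dist 0.176
```

Request:
jog_arm(motion=[{"grip":-1,"xyz":[-0.05,0.19,0],"rot":[0,0,0]},{"grip":-1,"xyz":[-0.1,0.38,0],"rot":[0,0,0]},{"grip":-1,"xyz":[-0.142,0.54,0.05],"rot":[0,0,0]},{"grip":-1,"xyz":[-0.142,0.557,0.11],"rot":[0,0,0]},{"grip":-1,"xyz":[-0.142,0.557,0.11],"rot":[0,0,0]}])

```text
clock: 4.45
tool_pos: [0.6069, -0.2209, 0.1178]
tcp_rot: [[0.966, 0.259, -0.006], [0.259, -0.966, 0.003], [-0.005, -0.005, -1.0]]
force: [0.1, 1.1, -2.6]
grip_width: 0.0637
gripper_force: 30.0
```

```bash
python3 - <<'E'
from w import *
p,d,P=wshot("w3")
for nm,a,b in (("tube",.07,.1),("lid?",.11,.16),("walls",.026,.042)):
    print(nm); [print("  ",o) for o in blobs(P,d,a,b,60,box=(.4,.75,-.35,.0))]
go(.6085,-.2235,.049)
E
```

```text
tube
   ([56, 25], 1244, [0.7286, -0.0112, 0.0853], [0.7289, -0.0087, 0.0451])
   ([280, 207], 483, [0.6338, -0.2138, 0.0912], [0.621, -0.217, 0.0572])
   ([223, 318], 290, [0.5311, -0.1943, 0.0823], [0.5352, -0.1921, 0.0286])
lid?
   ([28, 16], 622, [0.7298, -0.0062, 0.1155], [0.7277, -0.0069, 0.0335])
   ([279, 270], 12844, [0.613, -0.2192, 0.1407], [0.6162, -0.2184, 0.088])
walls
   ([89, 37], 447, [0.7287, -0.0112, 0.0342], [0.7289, -0.0083, 0.045])
   ([288, 196], 1605, [0.6292, -0.222, 0.0327], [0.6101, -0.2249, 0.119])
   ([141, 245], 2262, [0.5474, -0.1001, 0.0319], [0.5446, -0.0995, 0.1205])
   ([280, 332], 64, [0.4939, -0.2515, 0.0324], [0.4942, -0.2527, 0.0156])
   ([245, 371], 497, [0.4298, -0.2287, 0.0318], [0.4386, -0.234, 0.0879])
pos [ 0.6079 -0.2204  0.1195] close -74.9 q1,q6 [-0.44  0.87] t 4.5 F [ 0.   0.7 -2.4] w 0.0631
 xyz [1.000e-04 1.130e-02 2.349e-01]  rot [-0.0028  0.0029  0.    ]  dist 0.071
```

View pics/w3.png

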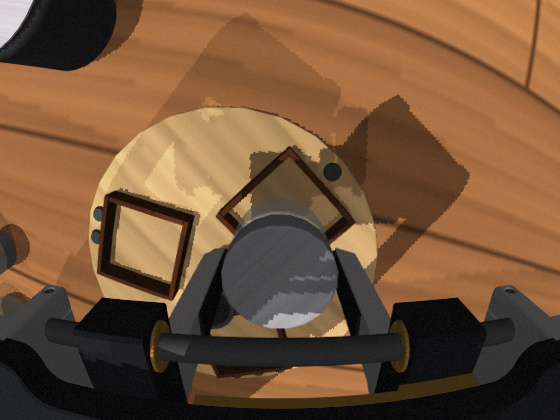

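Wrist view: the jar is held level at (280,270), above pocket 1, whose single stud is at (332,171). Lowering now.

Request:
jog_arm(motion=[{"grip":-1,"xyz":[0.001,0.015,0.1],"rot":[0,0,0]},{"grip":-1,"xyz":[0.001,0.015,0.17],"rot":[0,0,0]},{"grip":-1,"xyz":[0.001,0.015,0.2],"rot":[0,0,0]},{"grip":-1,"xyz":[0.001,0.015,0.21],"rot":[0,0,0]},{"grip":-1,"xyz":[0.001,0.015,0.215],"rot":[0,0,0]}])

```text
clock: 5.12
tool_pos: [0.6112, -0.2256, 0.0583]
tcp_rot: [[0.965, 0.261, 0.002], [0.261, -0.965, -0.001], [0.002, 0.002, -1.0]]
force: [-0.1, -0.3, -2.9]
grip_width: 0.0635
gripper_force: 30.0
```

Request:
jog_arm(motion=[{"grip":-1,"xyz":[0,0,0.005],"rot":[0,0,0]},{"grip":-1,"xyz":[0,0,0.01],"rot":[0,0,0]},{"grip":-1,"xyz":[0,0,0.015],"rot":[0,0,0]}])

```text
clock: 5.5
tool_pos: [0.6104, -0.226, 0.0527]
tcp_rot: [[0.966, 0.26, 0.0], [0.26, -0.966, -0.0], [0.0, 0.0, -1.0]]
force: [-0.9, 0.3, -2.3]
grip_width: 0.0635
gripper_force: 30.0
```

Request:
jog_arm(motion=[{"grip":-1,"xyz":[0,0,0.0035],"rot":[0,0,0]},{"grip":-1,"xyz":[0,0,0.007],"rot":[0,0,0]},{"grip":-1,"xyz":[0,0,0.0105],"rot":[0,0,0]}])

```text
clock: 5.88
tool_pos: [0.6103, -0.2259, 0.0492]
tcp_rot: [[0.966, 0.26, -0.0], [0.26, -0.966, -0.0], [-0.0, 0.0, -1.0]]
force: [0.3, -0.6, -2.2]
grip_width: 0.0636
gripper_force: 30.0
```

Request:
jog_arm(motion=[{"grip":-1,"xyz":[0,0,0.0035],"rot":[0,0,0]},{"grip":-1,"xyz":[0,0,0.007],"rot":[0,0,0]},{"grip":-1,"xyz":[0,0,0.007],"rot":[0,0,0]}])

```text
clock: 6.25
tool_pos: [0.6103, -0.2259, 0.0489]
tcp_rot: [[0.966, 0.26, 0.001], [0.26, -0.966, -0.0], [0.0, 0.001, -1.0]]
force: [-4.3, 1.1, 5.8]
grip_width: 0.0635
gripper_force: 30.0
```

Contact. Releasing, then lifting.

Request:
jog_arm(motion=[{"grip":0.7,"xyz":[0,0,0],"rot":[0,0,0]},{"grip":0.7,"xyz":[0,0,0],"rot":[0,0,0]},{"grip":0.7,"xyz":[0,0,-0.08],"rot":[0,0,0]},{"grip":0.7,"xyz":[0,0,-0.25],"rot":[0,0,0]},{"grip":0.7,"xyz":[0,0,-0.4],"rot":[0,0,0]}])

```text
clock: 6.88
tool_pos: [0.6105, -0.2259, 0.1683]
tcp_rot: [[0.966, 0.26, 0.0], [0.26, -0.966, -0.0], [0.0, 0.0, -1.0]]
force: [1.1, -0.0, -0.3]
grip_width: 0.0796
gripper_force: 0.0
```

```bash
python3 - <<'E'
from w import *
p,d,P=wshot("w4")
for o in blobs(P,d,.068,.08,60,box=(.4,.75,-.35,.0)): print(o)
d2=capture("top")[1]; print("top",blobs(cloud(d2,camera_info("top")),d2,.068,.08,60,box=(.4,.75,-.35,.0)))
go(.463,.1205,.20,0)
E
```

```text
([90, 43], 311, [0.729, -0.0113, 0.0739], [0.7291, -0.0087, 0.0437])
([279, 216], 3921, [0.612, -0.2254, 0.0733], [0.6109, -0.2255, 0.0641])
([226, 261], 156, [0.5577, -0.1888, 0.0742], [0.5527, -0.1886, 0.031])
([219, 289], 119, [0.5261, -0.1876, 0.0741], [0.5302, -0.1876, 0.0239])
top [([340, 190], 206, [0.597, -0.23, 0.0739], [0.6078, -0.2254, 0.0627])]
pos [ 0.6136 -0.2273  0.1748] close -74.9 q1,q6 [-0.44  0.87] t 6.97 F [0.5 0.1 1. ] w 0.0797
 xyz [-0.1827 -1.2492 -0.097 ]  rot [ 0.0138 -0.003  -1.249 ]  dist 0.38
```

Request:
jog_arm(motion=[{"grip":1,"xyz":[-0.03,-0.2,-0.1],"rot":[0,0,-0.15]},{"grip":1,"xyz":[-0.06,-0.4,-0.1],"rot":[0,0,-0.3]},{"grip":1,"xyz":[-0.09,-0.6,-0.1],"rot":[0,0,-0.45]},{"grip":1,"xyz":[-0.12,-0.8,-0.1],"rot":[0,0,-0.6]},{"grip":1,"xyz":[-0.15,-1,-0.1],"rot":[0,0,-0.75]}])

```text
clock: 7.6
tool_pos: [0.4878, 0.0539, 0.196]
tcp_rot: [[0.495, 0.869, -0.0], [0.869, -0.495, 0.0], [-0.0, -0.001, -1.0]]
force: [0.5, -0.5, -0.0]
grip_width: 0.0945
gripper_force: 0.0
```

```bash
python3 - <<'E'
from w import *
p,d,P=wshot("w5")
for o in blobs(P,d,.106,.122,60,box=(.4,.6,.05,.35)): print(o)
go(.463,.1205,.18,-30)
E
```

```text
([112, 11], 200, [0.4555, 0.295, 0.1135], [0.4526, 0.302, 0.0255])
([213, 169], 2580, [0.4633, 0.1208, 0.1143], [0.4626, 0.1208, 0.0491])
pos [0.4848 0.0603 0.1965] close -29.1 q1,q6 [0.   0.51] t 7.65 F [-2.2  4.   0.5] w 0.0939
 xyz [ 0.14   -0.1605  0.0565]  rot [-0.0054 -0.0038  0.0158]  dist 0.066
```

Request:
jog_arm(motion=[{"grip":1,"xyz":[0.14,-0.16,0.1],"rot":[0,0,0]},{"grip":1,"xyz":[0.14,-0.16,0.15],"rot":[0,0,0]},{"grip":1,"xyz":[0.14,-0.16,0.15],"rot":[0,0,0]}])

```text
clock: 8.02
tool_pos: [0.467, 0.1123, 0.1496]
tcp_rot: [[0.498, 0.867, -0.005], [0.867, -0.498, -0.001], [-0.003, -0.003, -1.0]]
force: [-0.0, 0.1, -0.8]
grip_width: 0.0941
gripper_force: 0.0
```

```bash
python3 - <<'E'
from w import *
go(.4635,.1207,.061)
E
```

```text
pos [0.467  0.1123 0.1496] close -29.9 q1,q6 [0.12 0.64] t 8.03 F [-0.   0.1 -0.8] w 0.0941
 xyz [ 0.0194 -0.0229  0.2954]  rot [-0.0031  0.0032  0.    ]  dist 0.089
```

Request:
jog_arm(motion=[{"grip":1,"xyz":[0.01,-0.012,0.1],"rot":[0,0,0]},{"grip":1,"xyz":[0.01,-0.012,0.2],"rot":[0,0,0]},{"grip":1,"xyz":[0.01,-0.012,0.27],"rot":[0,0,0]},{"grip":1,"xyz":[0.01,-0.012,0.295],"rot":[0,0,0]},{"grip":1,"xyz":[0.01,-0.012,0.295],"rot":[0,0,0]}])

```text
clock: 8.65
tool_pos: [0.4673, 0.1161, 0.0639]
tcp_rot: [[0.5, 0.866, 0.0], [0.866, -0.5, -0.0], [-0.0, 0.0, -1.0]]
force: [0.4, -0.3, 0.4]
grip_width: 0.0941
gripper_force: 0.0
```

```bash
python3 - <<'E'
from w import *
go(.4635,.1207,.061)
E
```

```text
pos [0.4673 0.1161 0.0639] close -30.0 q1,q6 [0.13 0.65] t 8.65 F [ 0.4 -0.3  0.4] w 0.0941
 xyz [ 0.007  -0.0187  0.0098]  rot [ 0.0003  0.0001 -0.    ]  dist 0.007
```

Request:
jog_arm(motion=[{"grip":1,"xyz":[0.007,-0.018,0.0],"rot":[0,0,0]},{"grip":0.5,"xyz":[0.007,-0.018,0.0],"rot":[0,0,0]},{"grip":-1,"xyz":[0.007,-0.018,0.0],"rot":[0,0,0]},{"grip":-1,"xyz":[0.007,-0.018,0.0],"rot":[0,0,0]},{"grip":-1,"xyz":[0.007,-0.018,0.0],"rot":[0,0,0]}])

```text
clock: 9.28
tool_pos: [0.4631, 0.1215, 0.0638]
tcp_rot: [[0.499, 0.867, 0.0], [0.867, -0.499, -0.0], [-0.0, 0.0, -1.0]]
force: [-0.1, -0.4, -0.6]
grip_width: 0.057
gripper_force: 0.0
```

Request:
jog_arm(motion=[{"grip":-1,"xyz":[0,0,0],"rot":[0,0,0]},{"grip":-1,"xyz":[0,0,0],"rot":[0,0,0]}])

```text
clock: 9.52
tool_pos: [0.4631, 0.1214, 0.0637]
tcp_rot: [[0.499, 0.867, 0.0], [0.867, -0.499, -0.0], [-0.0, 0.0, -1.0]]
force: [0.1, -0.0, -0.2]
grip_width: 0.0512
gripper_force: 30.0
```

```bash
python3 - <<'E'
from w import *
go(.543,-.0993,.18)
E
```

```text
pos [0.4631 0.1214 0.0637] close -29.9 q1,q6 [0.14 0.66] t 9.53 F [ 0.1 -0.  -0.2] w 0.0512
 xyz [-0.5046  0.598  -0.3875]  rot [ 0.0002  0.0001 -0.    ]  dist 0.262
```

Request:
jog_arm(motion=[{"grip":-1,"xyz":[0,0,-0.15],"rot":[0,0,0]},{"grip":-1,"xyz":[0,0,-0.3],"rot":[0,0,0]},{"grip":-1,"xyz":[-0.12,0.14,-0.36],"rot":[0,0,0]},{"grip":-1,"xyz":[-0.24,0.28,-0.36],"rot":[0,0,0]},{"grip":-1,"xyz":[-0.36,0.42,-0.36],"rot":[0,0,0]}])

```text
clock: 10.15
tool_pos: [0.5183, -0.0363, 0.1712]
tcp_rot: [[0.499, 0.867, -0.001], [0.867, -0.499, 0.0], [-0.0, -0.001, -1.0]]
force: [1.0, 0.6, -3.3]
grip_width: 0.0516
gripper_force: 30.0
```

Request:
jog_arm(motion=[{"grip":-1,"xyz":[-0.1,0.12,0.05],"rot":[0,0,0]},{"grip":-1,"xyz":[-0.144,0.178,0.12],"rot":[0,0,0]},{"grip":-1,"xyz":[-0.144,0.178,0.16],"rot":[0,0,0]},{"grip":-1,"xyz":[-0.144,0.178,0.16],"rot":[0,0,0]}])

```text
clock: 10.65
tool_pos: [0.5415, -0.0981, 0.1216]
tcp_rot: [[0.499, 0.867, -0.005], [0.867, -0.499, 0.002], [-0.001, -0.005, -1.0]]
force: [-0.1, -0.4, -2.9]
grip_width: 0.0514
gripper_force: 30.0
```

```bash
python3 - <<'E'
from w import *
go(.544,-.0995,.0757)
E
```

```text
pos [ 0.5415 -0.0981  0.1216] close -29.9 q1,q6 [-0.28  0.24] t 10.65 F [-0.1 -0.4 -2.9] w 0.0514
 xyz [1.000e-04 1.040e-02 1.529e-01]  rot [-0.0046  0.0006  0.    ]  dist 0.046
```

Request:
jog_arm(motion=[{"grip":-1,"xyz":[0,0.009,0.05],"rot":[0,0,0]},{"grip":-1,"xyz":[0,0.009,0.1],"rot":[0,0,0]},{"grip":-1,"xyz":[0,0.009,0.125],"rot":[0,0,0]},{"grip":-1,"xyz":[0,0.009,0.135],"rot":[0,0,0]},{"grip":-1,"xyz":[0,0.009,0.137],"rot":[0,0,0]}])

```text
clock: 11.28
tool_pos: [0.5454, -0.1004, 0.0826]
tcp_rot: [[0.499, 0.867, 0.0], [0.867, -0.499, -0.0], [-0.0, 0.0, -1.0]]
force: [-0.5, 0.1, -2.9]
grip_width: 0.0516
gripper_force: 30.0
```

Request:
jog_arm(motion=[{"grip":-1,"xyz":[0,0,0.003],"rot":[0,0,0]},{"grip":-1,"xyz":[0,0,0.003],"rot":[0,0,0]}])

```text
clock: 11.52
tool_pos: [0.5456, -0.1006, 0.0821]
tcp_rot: [[0.499, 0.866, 0.001], [0.866, -0.499, -0.0], [0.0, 0.001, -1.0]]
force: [-0.3, 0.0, -3.1]
grip_width: 0.0518
gripper_force: 30.0
```

Request:
jog_arm(motion=[{"grip":-1,"xyz":[0,0,0.005],"rot":[0,0,0]},{"grip":-1,"xyz":[0,0,0.01],"rot":[0,0,0]},{"grip":-1,"xyz":[0,0,0.014],"rot":[0,0,0]},{"grip":-1,"xyz":[0,0,0.017],"rot":[0,0,0]}])

```text
clock: 12.02
tool_pos: [0.5453, -0.1004, 0.0764]
tcp_rot: [[0.499, 0.867, -0.0], [0.867, -0.499, -0.0], [-0.0, -0.0, -1.0]]
force: [-0.0, -0.3, -2.9]
grip_width: 0.0516
gripper_force: 30.0
```

Request:
jog_arm(motion=[{"grip":-1,"xyz":[0,0,0.0035],"rot":[0,0,0]},{"grip":-1,"xyz":[0,0,0.0035],"rot":[0,0,0]}])

```text
clock: 12.28
tool_pos: [0.5454, -0.1005, 0.0757]
tcp_rot: [[0.499, 0.867, 0.0], [0.867, -0.499, -0.0], [-0.0, 0.0, -1.0]]
force: [-0.1, 0.8, -1.8]
grip_width: 0.0514
gripper_force: 30.0
```

Just touching; half a millimetre more, then release.

Request:
jog_arm(motion=[{"grip":-1,"xyz":[0,0,0.002],"rot":[0,0,0]},{"grip":-1,"xyz":[0,0,0.002],"rot":[0,0,0]},{"grip":0.4,"xyz":[0,0,0.002],"rot":[0,0,0]},{"grip":0.45,"xyz":[0,0,0.002],"rot":[0,0,0]},{"grip":0.5,"xyz":[0,0,0.002],"rot":[0,0,0]}])

```text
clock: 12.9
tool_pos: [0.5456, -0.1005, 0.075]
tcp_rot: [[0.499, 0.866, 0.0], [0.866, -0.499, -0.0], [0.0, 0.001, -1.0]]
force: [-0.7, 0.1, 0.7]
grip_width: 0.0697
gripper_force: 0.0
```

Request:
jog_arm(motion=[{"grip":0.5,"xyz":[0,0,-0.05],"rot":[0,0,0]},{"grip":0.5,"xyz":[0,0,-0.2],"rot":[0,0,0]},{"grip":0.5,"xyz":[0,0,-0.35],"rot":[0,0,0]},{"grip":0.5,"xyz":[0,0,-0.4],"rot":[0,0,0]}])

```text
clock: 13.4
tool_pos: [0.5472, -0.101, 0.1997]
tcp_rot: [[0.499, 0.867, 0.008], [0.867, -0.499, -0.002], [0.002, 0.008, -1.0]]
force: [-0.8, -0.8, -0.8]
grip_width: 0.0705
gripper_force: 0.0
```

```bash
python3 - <<'E'
from w import *
p,d,P=wshot("w6")
for o in blobs(P,d,.12,.134,60,box=(.4,.65,-.35,.1)): print(o)
for o in blobs(P,d,.07,.078,60,box=(.4,.75,-.35,.0)): print(o)
go(.454,.306,.22)
E
```

```text
([277, 226], 2574, [0.5453, -0.1006, 0.1263], [0.5449, -0.1012, 0.0489])
([387, 41], 65, [0.7205, -0.0081, 0.074], [0.7237, -0.008, 0.0336])
([391, 271], 1542, [0.6181, -0.2227, 0.0731], [0.6116, -0.2246, 0.064])
([307, 262], 104, [0.5448, -0.1647, 0.0739], [0.5425, -0.1737, 0.0379])
([313, 287], 120, [0.5365, -0.1934, 0.0742], [0.5394, -0.1839, 0.0335])
pos [ 0.5472 -0.101   0.1999] close -29.9 q1,q6 [-0.28  0.24] t 13.45 F [1.  0.3 1.2] w 0.0707
 xyz [ 1.0206 -0.9457 -0.0724]  rot [ 0.0075 -0.0017  0.    ]  dist 0.418
```

Request:
jog_arm(motion=[{"grip":0.5,"xyz":[0.14,-0.13,-0.07],"rot":[0,0,-0.15]},{"grip":0.5,"xyz":[0.28,-0.26,-0.07],"rot":[0,0,-0.3]},{"grip":0.5,"xyz":[0.42,-0.39,-0.07],"rot":[0,0,-0.45]},{"grip":0.5,"xyz":[0.56,-0.52,-0.07],"rot":[0,0,-0.6]},{"grip":0.5,"xyz":[0.7,-0.65,-0.07],"rot":[0,0,-0.75]}])

```text
clock: 14.08
tool_pos: [0.4798, 0.1803, 0.2139]
tcp_rot: [[-0.265, 0.964, -0.003], [0.964, 0.265, -0.001], [-0.0, -0.003, -1.0]]
force: [0.0, 1.0, 0.6]
grip_width: 0.0704
gripper_force: 0.0
```

```bash
python3 - <<'E'
from w import *
go(.454,.306,.21,30)
E
```

```text
pos [0.4798 0.1803 0.2139] close 15.3 q1,q6 [ 0.25 -0.02] t 14.07 F [0.  1.  0.6] w 0.0704
 xyz [0.4268 0.0279 0.013 ]  rot [-0.0028 -0.0003 -0.2443]  dist 0.128
```

Request:
jog_arm(motion=[{"grip":0.5,"xyz":[0.17,0.01,0],"rot":[0,0,-0.12]},{"grip":0.5,"xyz":[0.34,0.02,0],"rot":[0,0,-0.24]},{"grip":0.5,"xyz":[0.415,0.026,0],"rot":[0,0,-0.24]},{"grip":0.5,"xyz":[0.415,0.026,0],"rot":[0,0,-0.24]}])

```text
clock: 14.58
tool_pos: [0.4552, 0.3019, 0.2137]
tcp_rot: [[-0.494, 0.869, -0.003], [0.869, 0.494, -0.002], [-0.0, -0.004, -1.0]]
force: [0.8, -0.5, 0.9]
grip_width: 0.0705
gripper_force: 0.0
```

```bash
python3 - <<'E'
from w import *
p,d,P=wshot("w7")
for a,b in ((.125,.143),(.175,.19)):
  for o in blobs(P,d,a,b,60,box=(.3,.65,.2,.4)): print(o)
go(.454,.306,.079)
E
```

```text
([159, 155], 1021, [0.3387, 0.3033, 0.1336], [0.3378, 0.3022, 0.0317])
([280, 215], 1074, [0.4517, 0.3083, 0.1339], [0.4524, 0.3073, 0.0311])
pos [0.4557 0.3009 0.2142] close 29.5 q1,q6 [ 0.48 -0.04] t 14.62 F [-0.7 -0.4  0.2] w 0.0705
 xyz [0.018  0.0049 0.4505]  rot [-0.0031  0.0007  0.    ]  dist 0.135
```

View pics/w7.png

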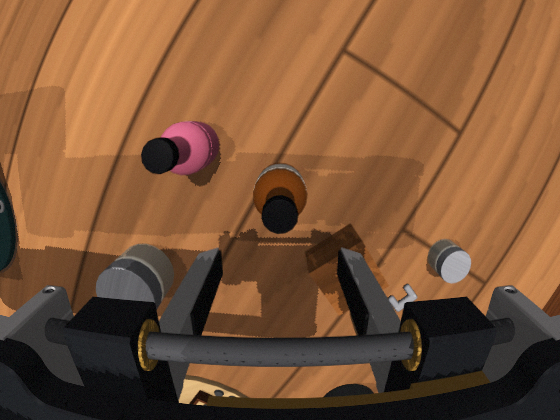

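Wrist view: the amber bottle's cap is at (280,215), between the fingers in line. The pink decoy is off to the left at (159,155), and the stand is behind the right finger at (335,250).

Request:
jog_arm(motion=[{"grip":0.5,"xyz":[0.022,0.001,0.12],"rot":[0,0,0]},{"grip":0.5,"xyz":[0.022,0.001,0.24],"rot":[0,0,0]},{"grip":0.5,"xyz":[0.022,0.001,0.36],"rot":[0,0,0]},{"grip":0.5,"xyz":[0.022,0.001,0.43],"rot":[0,0,0]},{"grip":0.5,"xyz":[0.022,0.001,0.44],"rot":[0,0,0]}])

```text
clock: 15.25
tool_pos: [0.4524, 0.3047, 0.0814]
tcp_rot: [[-0.49, 0.872, -0.004], [0.872, 0.49, -0.003], [-0.0, -0.005, -1.0]]
force: [0.1, -0.6, 0.6]
grip_width: 0.0704
gripper_force: 0.0
```

```bash
python3 - <<'E'
from w import *
go(.4527,.3073,.080)
E
```

```text
pos [0.4524 0.3047 0.0814] close 29.3 q1,q6 [ 0.49 -0.02] t 15.25 F [ 0.1 -0.6  0.6] w 0.0704
 xyz [0.0072 0.0053 0.0046]  rot [-0.005   0.0004  0.    ]  dist 0.003
```

Request:
jog_arm(motion=[{"grip":0,"xyz":[0.006,0.004,0],"rot":[0,0,0]},{"grip":-0.3,"xyz":[0.006,0.004,0],"rot":[0,0,0]},{"grip":-1,"xyz":[0.006,0.004,0],"rot":[0,0,0]},{"grip":-1,"xyz":[0.006,0.004,0],"rot":[0,0,0]},{"grip":-1,"xyz":[0.006,0.004,0],"rot":[0,0,0]}])

```text
clock: 15.88
tool_pos: [0.4535, 0.3092, 0.0844]
tcp_rot: [[-0.492, 0.871, 0.0], [0.871, 0.492, -0.0], [-0.0, 0.0, -1.0]]
force: [-1.2, -0.1, 2.5]
grip_width: 0.0303
gripper_force: 30.0
```

Request:
jog_arm(motion=[{"grip":-1,"xyz":[0,0,0],"rot":[0,0,0]},{"grip":-1,"xyz":[0,0,0],"rot":[0,0,0]},{"grip":-1,"xyz":[0,0,0],"rot":[0,0,0]}])

```text
clock: 16.25
tool_pos: [0.4536, 0.3092, 0.0844]
tcp_rot: [[-0.492, 0.871, 0.0], [0.871, 0.492, 0.0], [-0.0, 0.0, -1.0]]
force: [-1.5, -0.7, 4.5]
grip_width: 0.0307
gripper_force: 30.0
```

```bash
python3 - <<'E'
from w import *
go(.4685,-.218,.24)
E
```

```text
pos [0.4536 0.3092 0.0844] close 29.5 q1,q6 [ 0.5  -0.02] t 16.25 F [-1.5 -0.7  4.5] w 0.0307
 xyz [-1.5545 -0.8209 -0.5188]  rot [ 0.0002  0.0001 -0.    ]  dist 0.55
```

The 30.7 mm opening shows the pads caught the cap's lower edge. I'll regrip squarely on the cap.

Request:
jog_arm(motion=[{"grip":0,"xyz":[0,0,0],"rot":[0,0,0]},{"grip":0,"xyz":[0,0,0],"rot":[0,0,0]},{"grip":0,"xyz":[0,0,-0.04],"rot":[0,0,0]},{"grip":0,"xyz":[0,0,-0.07],"rot":[0,0,0]},{"grip":0,"xyz":[0,0,-0.07],"rot":[0,0,0]}])

```text
clock: 16.88
tool_pos: [0.4545, 0.3096, 0.1067]
tcp_rot: [[-0.492, 0.871, 0.003], [0.871, 0.492, 0.001], [-0.0, 0.003, -1.0]]
force: [-0.0, 0.4, 0.3]
grip_width: 0.0473
gripper_force: 0.0
```

Request:
jog_arm(motion=[{"grip":-0.2,"xyz":[0,0,0],"rot":[0,0,0]},{"grip":-1,"xyz":[0,0,0],"rot":[0,0,0]},{"grip":-1,"xyz":[0,0,0],"rot":[0,0,0]},{"grip":-1,"xyz":[0,0,0],"rot":[0,0,0]},{"grip":-1,"xyz":[0,0,0],"rot":[0,0,0]}])

```text
clock: 17.5
tool_pos: [0.4532, 0.309, 0.1046]
tcp_rot: [[-0.492, 0.871, -0.001], [0.871, 0.492, -0.001], [-0.0, -0.001, -1.0]]
force: [-1.1, -0.4, -0.7]
grip_width: 0.0304
gripper_force: 30.0
```

```bash
python3 - <<'E'
from w import *
p,d,P=wshot("w8")
for o in blobs(P,d,.05,.068,60,box=(.38,.55,.25,.36)): print(o)
go(.4685,-.218,.26)
E
```

```text
([278, 217], 1253, [0.4445, 0.323, 0.0617], [0.4529, 0.3081, 0.0578])
([370, 300], 122, [0.5473, 0.2959, 0.0558], [0.5462, 0.294, 0.0189])
pos [0.4533 0.309  0.1046] close 29.5 q1,q6 [ 0.49 -0.02] t 17.55 F [-1.6  0.3  0.1] w 0.0303
 xyz [-1.5545 -0.8201 -0.5171]  rot [-0.001   0.0001  0.    ]  dist 0.55
```

Request:
jog_arm(motion=[{"grip":-1,"xyz":[0,0,-0.05],"rot":[0,0,0]},{"grip":-1,"xyz":[0,0,-0.2],"rot":[0,0,0]},{"grip":-1,"xyz":[-0.05,-0.026,-0.35],"rot":[0,0,0]},{"grip":-1,"xyz":[-0.15,-0.08,-0.48],"rot":[0,0,0]},{"grip":-1,"xyz":[-0.3,-0.158,-0.5],"rot":[0,0,0]}])

```text
clock: 18.18
tool_pos: [0.4583, 0.2078, 0.2601]
tcp_rot: [[-0.494, 0.869, 0.009], [0.87, 0.494, 0.003], [-0.002, 0.009, -1.0]]
force: [-0.2, -0.1, -2.5]
grip_width: 0.0303
gripper_force: 30.0
```

Request:
jog_arm(motion=[{"grip":-1,"xyz":[-0.16,-0.084,0],"rot":[0,0,0]},{"grip":-1,"xyz":[-0.32,-0.168,0],"rot":[0,0,0]},{"grip":-1,"xyz":[-0.48,-0.253,0],"rot":[0,0,0]},{"grip":-1,"xyz":[-0.64,-0.337,0],"rot":[0,0,0]},{"grip":-1,"xyz":[-0.8,-0.42,0],"rot":[0,0,0]}])

```text
clock: 18.8
tool_pos: [0.465, -0.0652, 0.2562]
tcp_rot: [[-0.492, 0.871, 0.002], [0.871, 0.492, -0.001], [-0.002, 0.002, -1.0]]
force: [0.7, -0.6, -1.4]
grip_width: 0.0302
gripper_force: 30.0
```

```bash
python3 - <<'E'
from w import *
go(.4685,-.218,.165)
E
```

```text
pos [ 0.465  -0.0652  0.2562] close 29.5 q1,q6 [-0.26 -0.77] t 18.8 F [ 0.7 -0.6 -1.4] w 0.0302
 xyz [-0.4486 -0.2407  0.3042]  rot [ 0.0018  0.0016 -0.    ]  dist 0.178
```

Request:
jog_arm(motion=[{"grip":-1,"xyz":[-0.15,-0.08,0.0],"rot":[0,0,0]},{"grip":-1,"xyz":[-0.3,-0.16,0.0],"rot":[0,0,0]},{"grip":-1,"xyz":[-0.42,-0.225,0.1],"rot":[0,0,0]},{"grip":-1,"xyz":[-0.445,-0.239,0.22],"rot":[0,0,0]},{"grip":-1,"xyz":[-0.445,-0.239,0.3],"rot":[0,0,0]}])

```text
clock: 19.42
tool_pos: [0.4676, -0.216, 0.1637]
tcp_rot: [[-0.49, 0.872, -0.001], [0.872, 0.49, 0.0], [0.001, -0.001, -1.0]]
force: [0.1, 0.2, -2.2]
grip_width: 0.0306
gripper_force: 30.0
```

Request:
jog_arm(motion=[{"grip":-1,"xyz":[0,0,0],"rot":[0,0,0]},{"grip":-1,"xyz":[0,0,0],"rot":[0,0,0]}])

```text
clock: 19.68
tool_pos: [0.4689, -0.2153, 0.1668]
tcp_rot: [[-0.492, 0.871, 0.003], [0.871, 0.492, -0.002], [-0.003, 0.001, -1.0]]
force: [0.0, -0.2, -2.4]
grip_width: 0.0306
gripper_force: 30.0
```

```bash
python3 - <<'E'
from w import *
p,d,P=wshot("w9")
for o in blobs(P,d,.026,.042,60,box=(.35,.6,-.35,-.1)): print(o)
go(.4685,-.218,.1166)
E
```

```text
([377, 167], 723, [0.5348, -0.1315, 0.0327], [0.5424, -0.122, 0.0938])
([379, 148], 134, [0.5248, -0.1148, 0.0348], [0.5309, -0.1141, 0.0361])
([271, 190], 1282, [0.454, -0.2056, 0.0327], [0.4668, -0.2192, 0.1202])
([345, 200], 171, [0.523, -0.1766, 0.0344], [0.5325, -0.1798, 0.0389])
([365, 222], 173, [0.5539, -0.1858, 0.0347], [0.548, -0.1838, 0.0295])
([398, 230], 123, [0.5924, -0.1748, 0.0321], [0.5921, -0.1765, 0.0229])
([348, 268], 391, [0.5678, -0.239, 0.0324], [0.5819, -0.2413, 0.0643])
([371, 259], 313, [0.5842, -0.2174, 0.0341], [0.5956, -0.2228, 0.0561])
pos [ 0.4691 -0.2153  0.1672] close 29.5 q1,q6 [-0.54 -1.05] t 19.73 F [-0.4  0.7 -2.1] w 0.03
 xyz [-0.0061 -0.0065  0.1687]  rot [ 0.0018  0.0032 -0.    ]  dist 0.051
```

View pics/w9.png

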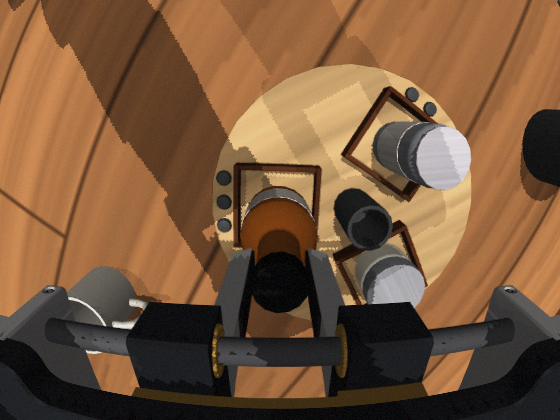

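Wrist view: the bottle hangs upright above pocket 3, with its three studs at (223,178)–(223,226). The jar and can are seated in their pockets and the mug is clear. Lowering.

Request:
jog_arm(motion=[{"grip":-1,"xyz":[-0.007,-0.009,0.05],"rot":[0,0,0]},{"grip":-1,"xyz":[-0.007,-0.009,0.1],"rot":[0,0,0]},{"grip":-1,"xyz":[-0.007,-0.009,0.13],"rot":[0,0,0]},{"grip":-1,"xyz":[-0.007,-0.009,0.145],"rot":[0,0,0]},{"grip":-1,"xyz":[-0.007,-0.009,0.15],"rot":[0,0,0]}])

```text
clock: 20.35
tool_pos: [0.4667, -0.218, 0.1196]
tcp_rot: [[-0.492, 0.871, -0.0], [0.871, 0.492, 0.0], [0.0, -0.0, -1.0]]
force: [0.4, -0.5, -2.1]
grip_width: 0.0304
gripper_force: 30.0
```

Request:
jog_arm(motion=[{"grip":-1,"xyz":[0,0,0.003],"rot":[0,0,0]},{"grip":-1,"xyz":[0,0,0.003],"rot":[0,0,0]}])

```text
clock: 20.6
tool_pos: [0.467, -0.2183, 0.1195]
tcp_rot: [[-0.492, 0.871, 0.001], [0.871, 0.492, -0.0], [-0.001, 0.0, -1.0]]
force: [0.4, 0.9, -2.4]
grip_width: 0.0303
gripper_force: 30.0
```

Request:
jog_arm(motion=[{"grip":-1,"xyz":[0,0,0.003],"rot":[0,0,0]},{"grip":-1,"xyz":[0,0,0.006],"rot":[0,0,0]},{"grip":-1,"xyz":[0,0,0.008],"rot":[0,0,0]}])

```text
clock: 20.98
tool_pos: [0.4668, -0.2181, 0.1166]
tcp_rot: [[-0.492, 0.871, 0.0], [0.871, 0.492, -0.0], [-0.0, -0.0, -1.0]]
force: [-0.6, -0.8, -1.8]
grip_width: 0.0306
gripper_force: 30.0
```

Request:
jog_arm(motion=[{"grip":-1,"xyz":[0,0,0.002],"rot":[0,0,0]},{"grip":-1,"xyz":[0,0,0.002],"rot":[0,0,0]}])

```text
clock: 21.22
tool_pos: [0.4669, -0.2183, 0.1165]
tcp_rot: [[-0.492, 0.871, 0.0], [0.871, 0.492, -0.001], [-0.001, 0.0, -1.0]]
force: [-0.5, -1.2, -0.2]
grip_width: 0.0305
gripper_force: 30.0
```

Request:
jog_arm(motion=[{"grip":-1,"xyz":[0,0,0.002],"rot":[0,0,0]},{"grip":-1,"xyz":[0,0,0.002],"rot":[0,0,0]},{"grip":-0.2,"xyz":[0,0,0.002],"rot":[0,0,0]},{"grip":0,"xyz":[0,0,0.002],"rot":[0,0,0]},{"grip":0,"xyz":[0,0,0.002],"rot":[0,0,0]}])

```text
clock: 21.85
tool_pos: [0.4667, -0.2179, 0.115]
tcp_rot: [[-0.492, 0.871, -0.0], [0.871, 0.492, 0.0], [0.001, -0.0, -1.0]]
force: [-0.5, -0.7, -1.4]
grip_width: 0.0465
gripper_force: 0.0
```

Request:
jog_arm(motion=[{"grip":0,"xyz":[0,0,-0.05],"rot":[0,0,0]},{"grip":0,"xyz":[0,0,-0.2],"rot":[0,0,0]},{"grip":0,"xyz":[0,0,-0.38],"rot":[0,0,0]},{"grip":0,"xyz":[0,0,-0.45],"rot":[0,0,0]}])

```text
clock: 22.35
tool_pos: [0.4681, -0.2188, 0.2561]
tcp_rot: [[-0.492, 0.871, 0.007], [0.871, 0.492, -0.004], [-0.007, 0.004, -1.0]]
force: [0.3, -0.3, -0.9]
grip_width: 0.0467
gripper_force: 0.0
```

```bash
python3 - <<'E'
from w import *
p,d,P=wshot("w10")
for a,b in ((.139,.153),(.12,.132),(.07,.078)):
  for o in blobs(P,d,a,b,60,box=(.4,.68,-.35,0)): print(o)
go(.571,.263,.24)
E
```

```text
([276, 211], 853, [0.4656, -0.2187, 0.146], [0.4663, -0.2196, 0.0313])
([403, 144], 1652, [0.5439, -0.1017, 0.1264], [0.5446, -0.1015, 0.0491])
([368, 140], 67, [0.5246, -0.1138, 0.0742], [0.5316, -0.1119, 0.04])
([277, 184], 366, [0.4601, -0.2089, 0.074], [0.466, -0.2189, 0.0573])
([355, 205], 76, [0.5522, -0.1851, 0.074], [0.5424, -0.1821, 0.0334])
([374, 253], 1770, [0.6085, -0.2248, 0.0732], [0.61, -0.2256, 0.0651])
pos [ 0.4687 -0.2192  0.2579] close 29.5 q1,q6 [-0.55 -1.06] t 22.4 F [ 0.2 -0.3  0.8] w 0.0469
 xyz [1.2323 1.0873 0.0534]  rot [ 0.0052  0.0094 -0.    ]  dist 0.493
```

Request:
jog_arm(motion=[{"grip":0.3,"xyz":[0.15,0.13,0],"rot":[0,0,0]},{"grip":0.3,"xyz":[0.3,0.26,0],"rot":[0,0,0]},{"grip":0.3,"xyz":[0.45,0.39,0],"rot":[0,0,0]},{"grip":0.3,"xyz":[0.6,0.53,0],"rot":[0,0,0]},{"grip":0.3,"xyz":[0.75,0.66,0],"rot":[0,0,0]}])

```text
clock: 23.02
tool_pos: [0.5286, 0.0772, 0.2505]
tcp_rot: [[-0.492, 0.871, 0.0], [0.871, 0.492, -0.0], [-0.0, 0.0, -1.0]]
force: [0.5, 0.3, 0.6]
grip_width: 0.0607
gripper_force: 0.0
```

Request:
jog_arm(motion=[{"grip":0.3,"xyz":[0.15,0.13,0],"rot":[0,0,0]},{"grip":0.3,"xyz":[0.3,0.26,0],"rot":[0,0,0]},{"grip":0.3,"xyz":[0.44,0.39,0],"rot":[0,0,0]},{"grip":0.3,"xyz":[0.47,0.42,0],"rot":[0,0,0]},{"grip":0.3,"xyz":[0.47,0.42,0],"rot":[0,0,0]}])

```text
clock: 23.65
tool_pos: [0.5688, 0.26, 0.2498]
tcp_rot: [[-0.493, 0.87, -0.001], [0.87, 0.493, -0.001], [-0.0, -0.002, -1.0]]
force: [-0.2, -0.7, -0.3]
grip_width: 0.0614
gripper_force: 0.0
```

```bash
python3 - <<'E'
from w import *
p,d,P=wshot("w11")
for a,b in ((.14,.175),(.18,.2),(.06,.07),):
  for o in blobs(P,d,a,b,60,box=(.5,.65,.2,.34)): print(o)
go(.571,.263,.136)
E
```

```text
([283, 205], 284, [0.5647, 0.2729, 0.1587], [0.569, 0.2655, 0.0273])
([283, 226], 858, [0.5693, 0.2651, 0.1892], [0.5702, 0.2642, 0.0264])
([282, 186], 2605, [0.5662, 0.2711, 0.0642], [0.5701, 0.2633, 0.0978])
pos [0.5688 0.2591 0.2503] close 29.4 q1,q6 [ 0.34 -0.18] t 23.7 F [-0.   0.6  0.3] w 0.0612
 xyz [0.0082 0.013  0.3809]  rot [-0.0009  0.0007  0.    ]  dist 0.114
```

Request:
jog_arm(motion=[{"grip":0.3,"xyz":[0.011,0.011,0.12],"rot":[0,0,0]},{"grip":0.3,"xyz":[0.011,0.011,0.24],"rot":[0,0,0]},{"grip":0.3,"xyz":[0.011,0.011,0.34],"rot":[0,0,0]},{"grip":0.3,"xyz":[0.011,0.011,0.38],"rot":[0,0,0]},{"grip":0.3,"xyz":[0.011,0.011,0.38],"rot":[0,0,0]}])

```text
clock: 24.32
tool_pos: [0.57, 0.2631, 0.1364]
tcp_rot: [[-0.49, 0.872, -0.001], [0.872, 0.49, -0.001], [-0.0, -0.001, -1.0]]
force: [-0.1, 1.2, 1.3]
grip_width: 0.0612
gripper_force: 0.0
```

```bash
python3 - <<'E'
from w import *
go(.570,.264,.136)
E
```

```text
pos [0.57   0.2631 0.1364] close 29.4 q1,q6 [ 0.34 -0.17] t 24.32 F [-0.1  1.2  1.3] w 0.0612
 xyz [0.0028 0.0014 0.0013]  rot [-0.0009  0.0001  0.    ]  dist 0.001
```

Request:
jog_arm(motion=[{"grip":0,"xyz":[0.001,0.001,0],"rot":[0,0,0]},{"grip":-0.3,"xyz":[0.001,0.001,0],"rot":[0,0,0]},{"grip":-1,"xyz":[0.001,0.001,0],"rot":[0,0,0]},{"grip":-1,"xyz":[0.001,0.001,0],"rot":[0,0,0]},{"grip":-1,"xyz":[0.001,0.001,0],"rot":[0,0,0]}])

```text
clock: 24.95
tool_pos: [0.5704, 0.2649, 0.137]
tcp_rot: [[-0.492, 0.871, 0.001], [0.871, 0.492, 0.0], [-0.0, 0.001, -1.0]]
force: [0.0, -0.2, 2.2]
grip_width: 0.0275
gripper_force: 30.0
```

Request:
jog_arm(motion=[{"grip":-1,"xyz":[0,0,0],"rot":[0,0,0]},{"grip":-1,"xyz":[0,0,0],"rot":[0,0,0]}])

```text
clock: 25.2
tool_pos: [0.5704, 0.2649, 0.137]
tcp_rot: [[-0.492, 0.871, 0.001], [0.871, 0.492, 0.0], [-0.0, 0.001, -1.0]]
force: [-0.4, -0.1, 3.5]
grip_width: 0.0276
gripper_force: 30.0
```

Request:
jog_arm(motion=[{"grip":-1,"xyz":[0,0,-0.05],"rot":[0,0,0]},{"grip":-1,"xyz":[0,0,-0.18],"rot":[0,0,0]},{"grip":-1,"xyz":[0,0,-0.35],"rot":[0,0,0]},{"grip":-1,"xyz":[0,0,-0.5],"rot":[0,0,0]},{"grip":-1,"xyz":[0,0,-0.6],"rot":[0,0,0]}])

```text
clock: 25.82
tool_pos: [0.5706, 0.2649, 0.3198]
tcp_rot: [[-0.492, 0.871, 0.004], [0.871, 0.492, 0.001], [-0.001, 0.004, -1.0]]
force: [-0.7, 0.0, -1.7]
grip_width: 0.0275
gripper_force: 30.0
```

```bash
python3 - <<'E'
from w import *
p,d,P=wshot("w12")
go(.540,-.181,.33)
E
```

```text
pos [0.5714 0.2652 0.3239] close 29.5 q1,q6 [ 0.34 -0.17] t 25.88 F [ 0.3 -0.4  1.7] w 0.0274
 xyz [-1.2437 -0.8223 -0.0264]  rot [ 0.0097  0.0017 -0.    ]  dist 0.447
```

View pics/w12.png

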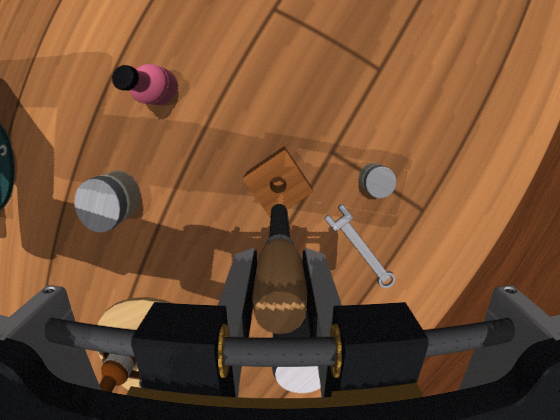

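Wrist view: the file is out of its hole (278,184) and held straight, blade tip near (280,208). Carrying it to the tube.

Request:
jog_arm(motion=[{"grip":-1,"xyz":[-0.15,-0.1,0],"rot":[0,0,0]},{"grip":-1,"xyz":[-0.3,-0.2,0],"rot":[0,0,0]},{"grip":-1,"xyz":[-0.45,-0.3,0],"rot":[0,0,0]},{"grip":-1,"xyz":[-0.6,-0.4,0],"rot":[0,0,0]},{"grip":-1,"xyz":[-0.75,-0.5,0],"rot":[0,0,0]}])

```text
clock: 26.5
tool_pos: [0.5497, -0.0065, 0.3156]
tcp_rot: [[-0.492, 0.871, -0.001], [0.871, 0.492, 0.0], [0.001, -0.001, -1.0]]
force: [1.0, -0.2, -1.7]
grip_width: 0.0274
gripper_force: 30.0
```

Request:
jog_arm(motion=[{"grip":-1,"xyz":[-0.15,-0.1,0],"rot":[0,0,0]},{"grip":-1,"xyz":[-0.3,-0.2,0],"rot":[0,0,0]},{"grip":-1,"xyz":[-0.45,-0.3,0.1],"rot":[0,0,0]},{"grip":-1,"xyz":[-0.494,-0.322,0.25],"rot":[0,0,0]},{"grip":-1,"xyz":[-0.494,-0.322,0.3],"rot":[0,0,0]}])

```text
clock: 27.12
tool_pos: [0.5371, -0.1818, 0.2219]
tcp_rot: [[-0.49, 0.872, -0.007], [0.872, 0.49, 0.003], [0.006, -0.005, -1.0]]
force: [-0.2, 0.7, -1.0]
grip_width: 0.0275
gripper_force: 30.0
```

Request:
jog_arm(motion=[{"grip":-1,"xyz":[0,0,0],"rot":[0,0,0]},{"grip":-1,"xyz":[0,0,0],"rot":[0,0,0]}])

```text
clock: 27.38
tool_pos: [0.5401, -0.1806, 0.2288]
tcp_rot: [[-0.493, 0.87, 0.003], [0.87, 0.493, -0.001], [-0.003, 0.002, -1.0]]
force: [0.3, 0.1, -0.2]
grip_width: 0.027
gripper_force: 30.0
```

```bash
python3 - <<'E'
from w import *
p,d,P=wshot("w13"); s=state()
zb=s["tool_pos"][2]-.127; print("tip z",zb)
print("blade",blobs(P,d,zb-.003,zb+.02,15,box=(.49,.59,-.23,-.13)))
print("tube",blobs(P,d,.078,.092,30,box=(.49,.59,-.23,-.13)))
go(.540,-.181,.15)
E
```

```text
tip z 0.10203680148025435
blade [([279, 207], 68, [0.5383, -0.1767, 0.1143], [0.5401, -0.1801, 0.0155])]
tube [([279, 200], 448, [0.5382, -0.1774, 0.0852], [0.5402, -0.1808, 0.0419])]
pos [ 0.5402 -0.1807  0.229 ] close 29.6 q1,q6 [-0.42 -0.94] t 27.43 F [-0.2  0.4 -1.2] w 0.0275
 xyz [ 0.0004 -0.0018  0.2635]  rot [ 0.0025  0.0032 -0.    ]  dist 0.079
```

View pics/w13.png

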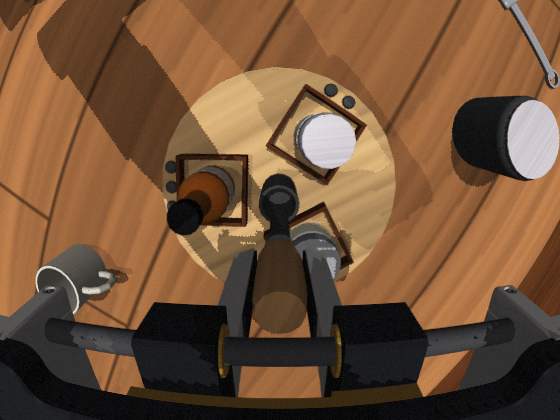

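The blade tip (280,205) is centred over the tube to within 1 mm. Lowering.

Request:
jog_arm(motion=[{"grip":-1,"xyz":[0,-0.002,0.06],"rot":[0,0,0]},{"grip":-1,"xyz":[0,-0.002,0.12],"rot":[0,0,0]},{"grip":-1,"xyz":[0,-0.002,0.18],"rot":[0,0,0]},{"grip":-1,"xyz":[0,-0.002,0.23],"rot":[0,0,0]},{"grip":-1,"xyz":[0,-0.002,0.25],"rot":[0,0,0]}])

```text
clock: 28.05
tool_pos: [0.5378, -0.1814, 0.1494]
tcp_rot: [[-0.492, 0.871, -0.003], [0.871, 0.492, 0.001], [0.002, -0.002, -1.0]]
force: [-0.3, -0.5, -0.7]
grip_width: 0.0273
gripper_force: 30.0
```

Request:
jog_arm(motion=[{"grip":-1,"xyz":[0,0,0.005],"rot":[0,0,0]},{"grip":-1,"xyz":[0,0,0.01],"rot":[0,0,0]},{"grip":-1,"xyz":[0,0,0.01],"rot":[0,0,0]}])

```text
clock: 28.42
tool_pos: [0.5389, -0.1819, 0.1491]
tcp_rot: [[-0.492, 0.871, 0.001], [0.871, 0.492, -0.001], [-0.001, 0.001, -1.0]]
force: [0.3, 0.4, -1.8]
grip_width: 0.0272
gripper_force: 30.0
```

Request:
jog_arm(motion=[{"grip":-1,"xyz":[0,0,0.005],"rot":[0,0,0]},{"grip":-1,"xyz":[0,0,0.01],"rot":[0,0,0]},{"grip":-1,"xyz":[0,0,0.015],"rot":[0,0,0]},{"grip":-1,"xyz":[0,0,0.015],"rot":[0,0,0]}])

```text
clock: 28.92
tool_pos: [0.5386, -0.1817, 0.144]
tcp_rot: [[-0.492, 0.871, 0.0], [0.871, 0.492, -0.0], [-0.0, 0.0, -1.0]]
force: [0.2, 0.4, -1.1]
grip_width: 0.0273
gripper_force: 30.0
```

Request:
jog_arm(motion=[{"grip":-1,"xyz":[0,0,0.003],"rot":[0,0,0]},{"grip":-1,"xyz":[0,0,0.003],"rot":[0,0,0]},{"grip":-1,"xyz":[0,0,0.003],"rot":[0,0,0]}])

```text
clock: 29.3
tool_pos: [0.5388, -0.1819, 0.1439]
tcp_rot: [[-0.492, 0.871, 0.001], [0.871, 0.492, -0.001], [-0.001, 0.001, -1.0]]
force: [-1.8, 0.4, 4.6]
grip_width: 0.0271
gripper_force: 30.0
```

Contact at the expected floor height (file bottom about 0.017). Releasing and retreating.

Request:
jog_arm(motion=[{"grip":-0.3,"xyz":[0,0,0],"rot":[0,0,0]},{"grip":0,"xyz":[0,0,0],"rot":[0,0,0]},{"grip":0.1,"xyz":[0,0,0],"rot":[0,0,0]},{"grip":0.1,"xyz":[0,0,0],"rot":[0,0,0]}])

```text
clock: 29.8
tool_pos: [0.5385, -0.1817, 0.1427]
tcp_rot: [[-0.492, 0.871, -0.0], [0.871, 0.492, 0.0], [0.0, -0.0, -1.0]]
force: [-0.2, 0.6, 0.3]
grip_width: 0.0515
gripper_force: 0.0
```

Request:
jog_arm(motion=[{"grip":0.1,"xyz":[0,0,-0.05],"rot":[0,0,0]},{"grip":0.1,"xyz":[0,0,-0.2],"rot":[0,0,0]},{"grip":0.1,"xyz":[0,0,-0.38],"rot":[0,0,0]},{"grip":0.1,"xyz":[0,0,-0.45],"rot":[0,0,0]},{"grip":0.1,"xyz":[0,0,-0.45],"rot":[0,0,0]}])

```text
clock: 30.42
tool_pos: [0.5396, -0.1822, 0.2818]
tcp_rot: [[-0.492, 0.871, 0.006], [0.871, 0.492, -0.003], [-0.006, 0.004, -1.0]]
force: [-0.0, -0.0, 0.0]
grip_width: 0.0521
gripper_force: 0.0
```

```bash
python3 - <<'E'
from w import *
p,d,P=wshot("w14"); cv2.imwrite("pics/s14.png",capture("scene")[0][:,:,::-1])
for a,b in ((.185,.21),(.139,.153),(.12,.132),(.07,.078)):
  print(a); [print(o) for o in blobs(P,d,a,b,60,box=(.4,.68,-.35,0))]
s=state(); print(s["clock"],s["tool_pos"],s["force"])
E
```

```text
0.185
([278, 219], 739, [0.5383, -0.1811, 0.1958], [0.5386, -0.182, 0.0263])
0.139
([199, 202], 689, [0.4667, -0.2184, 0.1458], [0.4664, -0.2192, 0.0308])
([279, 195], 69, [0.5343, -0.1729, 0.1468], [0.537, -0.1786, 0.0262])
0.12
([321, 136], 1685, [0.5443, -0.1015, 0.1263], [0.5447, -0.1012, 0.0492])
0.07
([218, 181], 331, [0.4692, -0.2077, 0.0741], [0.4661, -0.2197, 0.0575])
([308, 244], 1613, [0.6075, -0.2242, 0.0732], [0.6104, -0.2252, 0.0638])
30.525 [ 0.53837874 -0.18162923  0.27762785] [-0.78914884  0.46707303 -1.13947333]
```

View pics/s14.png

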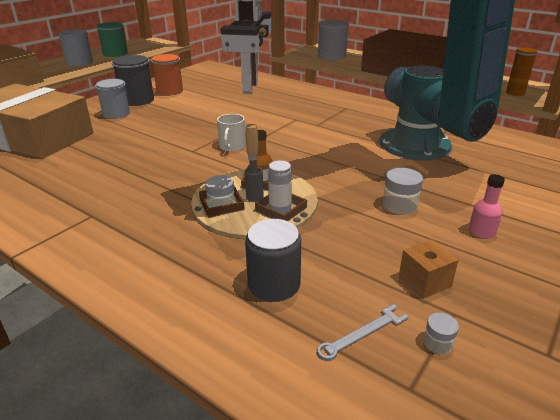

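The scene picture shows the file upright in the tube (252,165), the jar (220,190) and can (280,188) in their pockets, and the bottle (262,150) behind the file. The bystanders have not moved.

```bash
python3 -c "
from cell import *
print(job_done())"
```

```text
the job is handed in; nothing more can be done
None
```

The job is handed in at about 30.5 s on the robot clock: jar, can and bottle stand upright in pockets 1, 2 and 3, the file is handle up on the tube floor, and the paint tin, wrench and mug were not touched.

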